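# Lean the maple drawer front against the router fence

## Task

Lift the pale maple panel straight up out of its rack and lean it against the plywood fence: its foot on the bench close behind the yellow stop strip, its top tipped back so that it rests on the fence's top edge. Lower it into place rather than dropping it, let go, and leave the dark walnut panel standing in the rack.

Things in the scene. Friction and masses are not known exactly. Their poses are not given: they have to be found in the camera images.
- maple_panel: Panel to lean: pale maple slab, 18 thick (own x) x 140 wide (y) x 160 tall (z), 0.28 kg, both faces alike (a routed rectangle); either may face the fence. Origin: centre of its lower face, z up through the panel. Starts upright in one of the rack's two slots, origin 10 mm above the bench, its x along the rack's x.
- walnut_panel: Dark brown walnut slab of the same size, origin and axes, upright in the rack's other slot, 100 mm from the maple one centre to centre. To be left where it is.
- rack: Fixed brown wooden rack, 190 (x) x 150 (y) x 45 mm high; origin at the centre of its underside on the bench. Two slots run along its y, centred at x = -50 and +50 mm, 22 mm wide, 35 mm deep (floor 10 mm above the bench). The panels' upper 125 mm stands clear above it.
- fence: Fixed plywood fence, 92 high, 270 long (y), 30 thick (x -30 to 0), with a yellow stop strip 14 high at x 48 to 64 mm. Origin: bench level, middle of the leaning face; +x level from this face to the strip (away from the robot). Between them is bare bench, closed at |y| > 117 by bars 10 high. With its foot at the strip the panel leans back about 19 degrees, its top tipped to -x over the fence.
Mind the look-alikes: they are no part of the job. What is shaped like the maple_panel but red is not meant. Leave any orange look-alike of the walnut_panel alone.

How it is judged:
At the end, for the whole second after the job is handed in: Maple panel released and at rest, foot on the bench between fence and yellow strip, within 15 mm of the strip, leaning on the fence 8 to 25 degrees from upright, parallel to it within 11 degrees; walnut panel upright in its slot, within 20 mm of its start (x of maple_panel in the frame of fence between 0.024 and 0.048 m and height (world z) of maple_panel below 0.01 m and angle between maple_panel's own z axis and vertical between 0.14 and 0.45 rad and angle between the y axis of maple_panel and the y axis of fence, either way round below 0.2 rad and contact force between maple_panel and fence above 0.05 N and contact force between maple_panel and the fingers below 0.05 N and linear speed of maple_panel below 0.02 m/s and distance of walnut_panel from where it was at the start of the episode below 0.02 m and angle between walnut_panel's own z axis and vertical below 0.2 rad); the robot touches nothing.
It fails at once if the walnut panel is moved more than 20 mm or tipped (distance of walnut_panel from where it was at the start of the episode above 0.02 m or angle between walnut_panel's own z axis and vertical above 0.2 rad).
It fails at once if the maple panel is dropped: let go with its foot more than 35 mm above the bench (height (world z) of maple_panel above 0.035 m and contact force between maple_panel and the fingers below 0.02 N).
It also fails if it takes over 43 s, if anything falls off the work surface, if the arm or the gripper's body presses on something with over 40 N, if the wrist force passes 120 N, or if a joint passes its speed limit or range.

## Robot

A 7-joint arm with a two-finger parallel gripper is mounted at the origin on the work surface. World frame = base frame: x ahead of the robot, y to its left, z up, the work surface at z = 0. Lengths are in m, angles in rad, forces in N, time in s.
With the tool pointing down it reaches from about 0.425 to 0.8 m from the base axis. Payload 8.3 kg.
Tool frame: the origin (TCP) lies between the finger pads; the fingertips stand 8 mm ahead of it and the grasp point (between the pads) lies 11 mm behind it; z points along the fingers, y is the direction in which the jaws open and shut (so a half turn about z gives the same grasp; the last joint's range is limited). The gripper opens to 85 mm and grips with 20 to 120 N. Pads are 22 mm wide; open, the fingers measure 114 mm over their backs; the gripper's body (76 mm by 85 mm) begins 54 mm behind the grasp point. The pads swing forward as they close: fully open they stand 13 mm farther back than shut.
Start: joints at [-1.259, 0.383, 0.016, 1.37, -0.006, 1.388, -0.046], TCP at [0.229, 0.582, 0.239] pointing down, gripper open.
Joint ranges: [-2.95, 2.95], [-0.25, 2.06], [-1.52, 1.56], [0.18, 2.33], [-1.44, 4.58], [0.02, 2.06], [-3.01, 3.01]. Speed limits (rad/s): [2.39, 2.39, 3.01, 3.01, 3.14, 3.14, 3.14].

## Interface

Orientations are given as a rotation vector (axis times angle).
In Python, from bench import manip gives the robot as it stands. The module is installed in compiled form; this text tells all that it offers.
- The arm moves only by the shell command python3 -m inch 'ROWS'. ROWS is JSON, a list of rows, each an object with "rotation": the turn, a rotation vector about the tool's x, y, z in rad, a list of three; "translation": the shift along the tool's x, y, z in cm, a list of three; "grip": the opening, from 0 (shut) to 1 (fully open). In form: [{"rotation": [wx, wy, wz], "translation": [tx, ty, tz], "grip": grip}, ...]. A call has exactly 10 rows; each row is the pose to reach, as a shift and turn from the pose measured when the call began, along the tool's axes at that moment; what a row does not reach only later rows make up. A row lasts 1/12 s, in which the tool goes at most 41.7 mm and 7.16 degrees, less where a joint would pass 70% of its speed; a pose out of reach is approached as far as the arm can. A call with a gripper value outside its range is refused whole. The fingers move at their own pace and stop on an object; the grip force is fixed at half the most. Time passes only in rows, so rows that repeat a pose let the fingers close, or fill a call up. It gives the time, the measured TCP pose, the force and the opening at its end, in the units of the state.
- manip.sense(): the state, without advancing time (a new reading comes with each control period).
- manip.read_camera(name): name is "side" or "top"; returns a dict with "img" (400x640x3 uint8, red, green, blue), "range_z" (400x640 float32, m along the optical axis (not along the pixel's ray), 0 where there is no reading), "fx", "fy", "cx", "cy" (pixels), "dist_coeffs" ([k1, k2, p1, p2, k3] as OpenCV has them; the pictures are not rectified), "T" (4x4, takes a point from camera to world coordinates). Camera axes: x right, y down, z forward; pixel columns grow to the right and rows downward; lengths in m; the calibration is good to about 2 mm. A picture is of the moment at which its call begins.
- manip.hand_in(): hands the job in, once; it reports no verdict.
The state is a dict: "t": time; "q": joint angles; "joint_vel": joint speeds; "effort": joint torques, N m; "eef_pos": TCP position; "tcp_rot": TCP orientation; "wrist_force": force on the tool from outside, world axes, zero at the start; "torque": the same for the moment, N m; "grip_width": opening from 0.0 (shut) to 1.0 (fully open).
Only numpy, scipy, OpenCV 4.12 (cv2) and the standard library are available. Lean on these libraries where they do the work, as an engineer would, in place of code of your own. Each camera call takes 0.05 s, during which the arm holds its last target.

## Working session

There is one attempt and no reset: what is moved stays moved. The work goes in short steps, Python scripts to look and compute and a shell command to move; the robot and the scene stay as the last step left them, time stands still between calls to the robot, and variables do not carry over. Pictures are saved under pics/ and viewed, and the job is handed in when it is done.

```bash
mkdir -p pics; cat > h.py <<'E'
import numpy as np, cv2
from bench import manip
from scipy.spatial.transform import Rotation as R
def cloud(c):
    z=c["range_z"]; h,w=z.shape
    K=np.array([[c["fx"],0,c["cx"]],[0,c["fy"],c["cy"]],[0,0,1]])
    u,v=np.meshgrid(np.arange(w),np.arange(h))
    p=cv2.undistortPoints(np.stack([u,v],-1).reshape(-1,1,2).astype(np.float64),K,np.array(c["dist_coeffs"],float)).reshape(h,w,2)
    P=np.dstack([p[...,0]*z,p[...,1]*z,z]); T=np.array(c["T"])
    W=P@T[:3,:3].T+T[:3,3]; W[z<=0]=np.nan
    return W
def save(c,n): cv2.imwrite("pics/"+n+".png",c["img"][...,::-1])
E
python3 - <<'E'
from h import *
s=manip.sense(); print(s)
for n in("top","side"):
    c=manip.read_camera(n); save(c,n+"0"); np.savez(n+"0.npz",img=c["img"],W=cloud(c)); print(n,np.round(c["T"],3),c["fx"],(c["range_z"]>0).mean())
E
```

```text
{'t': 0.0, 'q': array([-1.25890429,  0.38426177,  0.0164006 ,  1.37117498, -0.00627928,
        1.38820125, -0.04651577]), 'joint_vel': array([-0.00039255,  0.0023332 , -0.00047643,  0.00093903,  0.00103668,
        0.00076182, -0.00074691]), 'effort': array([ 1.82173312e-04, -6.27583194e+01,  8.44217632e-01, -3.71840215e+01,
        1.64009520e-02,  1.40090685e-02, -4.13178952e-05]), 'eef_pos': array([0.22860584, 0.58115795, 0.23825493]), 'tcp_rot': array([-0.58518371, -3.08629899,  0.00309707]), 'wrist_force': array([-0.20239343, -0.2634256 ,  0.23067503]), 'torque': array([-0.01560432,  0.00999389, -0.0182033 ]), 'grip_width': 0.9998422869537004}
top [[-0.    -0.998  0.056  0.352]
 [-1.    -0.    -0.013  0.102]
 [ 0.013 -0.056 -0.998  1.262]
 [ 0.     0.     0.     1.   ]] 470.09476798311164 0.995921875
side [[ 0.897 -0.316  0.31   0.102]
 [-0.443 -0.628  0.64  -0.559]
 [-0.008 -0.711 -0.703  0.799]
 [ 0.     0.     0.     1.   ]] 421.15017946982147 0.996265625
```

View pics/top0.png

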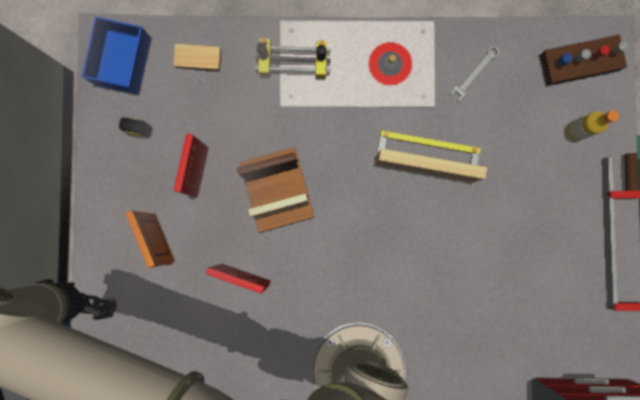

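View pics/side0.png

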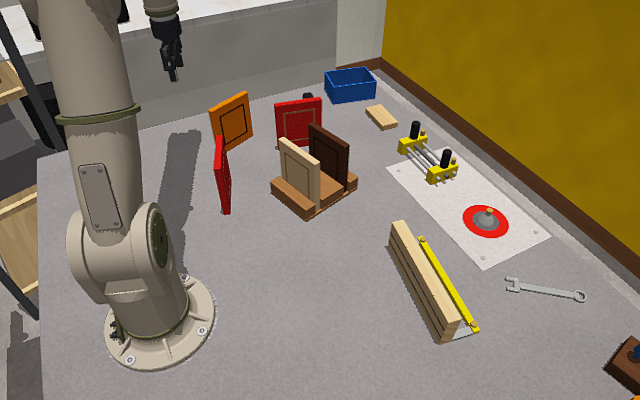

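The top view shows the rack around (275,190), with a pale panel edge at (278,206) and a dark one at (268,163). The fence's top is at (432,165) and the yellow strip at (430,141). In the side view, the pale panel is at (298,172), the dark one at (330,157), and the red look-alikes at (222,175) and (298,122). An orange one is at (230,120). The pale slab in the rack is the maple panel: it is the only pale panel and stands in a slot. Next I'll measure and take a crop.

```bash
python3 - <<'E'
from h import *
d=np.load("top0.npz");img=d["img"];W=d["W"]
hsv=cv2.cvtColor(img,cv2.COLOR_RGB2HSV)
cr=cv2.resize(img[120:250,220:500],None,fx=2.8,fy=2.8,interpolation=cv2.INTER_NEAREST);cv2.imwrite("pics/crop0.png",cr[...,::-1])
def rep(n,m):
    m=m&np.isfinite(W[...,2]); 
    k,l,st,ce=cv2.connectedComponentsWithStats(m.astype(np.uint8)); 
    i=1+np.argmax(st[1:,4]); m=l==i
    p=W[m]; (c,s,a)=cv2.minAreaRect((p[:,:2]*1000).astype(np.float32))
    b=cv2.boxPoints((c,s,a)); print(n,m.sum(),"px",ce[i].round(),"c",np.round(c,1),"size",np.round(s,1),"ang",round(a,2),"z med",np.median(p[:,2]).round(4)); print(b.round(0).tolist())
    e=np.linalg.svd(p[:,:2]-p[:,:2].mean(0),full_matrices=False)[2][0]; print("  mean",p.mean(0).round(4),"dir",e.round(3),np.degrees(np.arctan2(e[1],e[0])).round(2))
v,u=np.mgrid[0:400,0:640]
win=(u>225)&(u<325)&(v>140)&(v<240)
print("rackpx")
H,S,V=hsv[...,0],hsv[...,1],hsv[...,2]
print(hsv[206,278],W[206,278],hsv[163,268],W[163,268],hsv[165,432],W[165,432],hsv[142,430],W[142,430])
rep("maple",win&(W[...,2]>.155)&(V>150))
rep("maple z",win&(W[...,2]>.15)&(v>185))
rep("walnut z",win&(W[...,2]>.155)&(v<185))
rep("rack",win&(W[...,2]>.035)&(W[...,2]<.055))
w2=(u>370)&(u<495)&(v>120)&(v<185)
rep("fence",w2&(W[...,2]>.08))
rep("strip",w2&(S>150)&(H>22)&(H<35)&(W[...,2]<.03))
E
```

```text
rackpx
[ 29  44 205] [0.42069098 0.19795783 0.17168013] [ 10  88 110] [0.52092233 0.22159554 0.17255071] [ 20  94 208] [ 0.52846651 -0.17977656  0.09469122] [ 30 151 208] [ 0.60165447 -0.193373    0.01905995]
maple 435 px [277. 204.] c [424.4 200. ] size [ 17.6 139.3] ang 15.85 z med 0.1704
[[397.0, 265.0], [435.0, 131.0], [452.0, 135.0], [414.0, 269.0]]
  mean [0.4246 0.2    0.1705] dir [ 0.27  -0.963] -74.36
maple z 496 px [277. 205.] c [424.1 199.9] size [ 18.3 139.3] ang 15.85 z med 0.1702
[[396.0, 264.0], [434.0, 130.0], [452.0, 135.0], [414.0, 269.0]]
  mean [0.4235 0.1996 0.1694] dir [ 0.269 -0.963] -74.41
walnut z 512 px [266. 164.] c [520.4 226.4] size [ 18.6 139.2] ang 15.78 z med 0.1701
[[493.0, 291.0], [530.0, 157.0], [548.0, 162.0], [510.0, 296.0]]
  mean [0.5192 0.2263 0.1695] dir [ 0.27  -0.963] -74.31
rack 1569 px [276. 187.] c [474.8 213.8] size [ 82.6 149.4] ang 15.96 z med 0.0458
[[415.0, 274.0], [456.0, 131.0], [535.0, 153.0], [494.0, 297.0]]
  mean [0.4781 0.2147 0.0458] dir [-0.259  0.966] 105.03
fence 1357 px [433. 164.] c [ 532.8 -182.4] size [271.6  30.9] ang 79.7 z med 0.0926
[[493.0, -313.0], [524.0, -319.0], [572.0, -52.0], [542.0, -46.0]]
  mean [ 0.5319 -0.1818  0.0923] dir [0.179 0.984] 79.71
strip 198 px [446. 145.] c [ 595.5 -230.4] size [155.5  12. ] ang 79.12 z med 0.0151
[[575.0, -306.0], [587.0, -308.0], [616.0, -155.0], [604.0, -153.0]]
  mean [ 0.5946 -0.2376  0.0149] dir [0.19  0.982] 79.06
```

View pics/crop0.png

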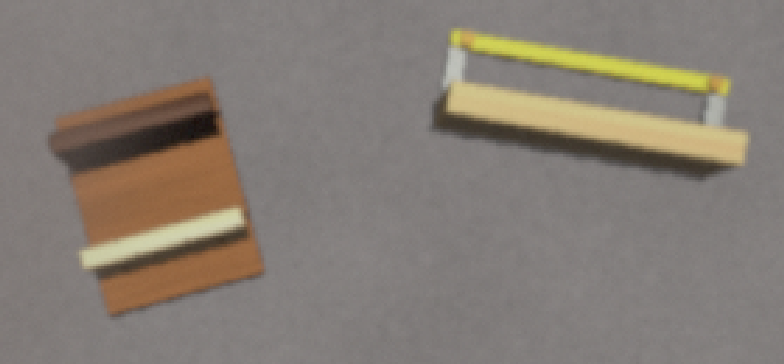

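The crop confirms it: the pale slab is in the near slot and the walnut in the far one. Sizes (18×139 mm, top at z=0.170, centres 100 mm apart) and the fence (272×31, z=0.093) match the description.

```bash
cat >> h.py <<'E'
NR=np.radians(15.7); NF=np.radians(-10.3)
def down(yaw,tilt=0):
    # tool y horizontal at yaw dir; z down; tilt: tool z leans toward +n (panel top toward -n)
    n=np.array([np.cos(yaw),np.sin(yaw),0]); z=np.cos(tilt)*np.array([0,0,-1.])+np.sin(tilt)*n
    y=np.cos(tilt)*n+np.sin(tilt)*np.array([0,0,1.])
    return R.from_matrix(np.column_stack([np.cross(y,z),y,z]))
def rel(p,Rt):
    s=manip.sense(); R0=R.from_rotvec(s["tcp_rot"])
    c=[]
    for k in(0,np.pi):
        Rk=Rt*R.from_rotvec([0,0,k]); c.append((R0.inv()*Rk).as_rotvec())
    c.sort(key=np.linalg.norm)
    print("t",round(s["t"],2),"pos",s["eef_pos"].round(4),"y",R0.as_matrix()[:,1].round(3),"z",R0.as_matrix()[:,2].round(3),"F",s["wrist_force"].round(1),"g",round(s["grip_width"],3),"q7",s["q"][6].round(2))
    print("rot",c[0].round(3),"trans cm",(R0.inv().apply(np.array(p)-s["eef_pos"])*100).round(2))
E
python3 - <<'E'
from h import *
rel([.4242,.2,.215],down(NR))
E
```

```text
t 0.1 pos [0.2286 0.5812 0.2384] y [ 0.366  0.931 -0.002] z [-0.001 -0.002 -1.   ] F [-0.1  0.3  0. ] g 0.999 q7 -0.05
rot [-0.002  0.001  0.922] trans cm [-32.16 -28.31   2.39]
```

```bash
python3 -m inch '[{"rotation":[0,0,0.1],"translation":[-3.2,-2.8,0],"grip":1},{"rotation":[0,0,0.2],"translation":[-6.4,-5.6,0],"grip":1},{"rotation":[0,0,0.3],"translation":[-9.6,-8.5,0],"grip":1},{"rotation":[0,0,0.4],"translation":[-12.9,-11.3,0],"grip":1},{"rotation":[0,0,0.5],"translation":[-16.1,-14.2,0],"grip":1},{"rotation":[0,0,0.6],"translation":[-19.3,-17,0],"grip":1},{"rotation":[0,0,0.7],"translation":[-22.5,-19.8,0],"grip":1},{"rotation":[0,0,0.8],"translation":[-25.7,-22.6,0],"grip":1},{"rotation":[0,0,0.9],"translation":[-29,-25.5,0],"grip":1},{"rotation":[0,0,0.922],"translation":[-32.2,-28.3,0],"grip":1}]'; python3 - <<'E'
from h import *
rel([.4242,.2,.215],down(NR))
E
```

```text
t: 0.93
eef_pos: [0.4193, 0.2088, 0.2388]
tcp_rot: [1.905, 2.498, -0.003]
wrist_force: [0.2, 1.2, 0.8]
grip_width: 1.0
t 0.93 pos [0.4193 0.2088 0.2388] y [ 0.964  0.265 -0.001] z [-0.001 -0.001 -1.   ] F [0.2 1.2 0.8] g 1.0 q7 -0.25
rot [-0.001  0.001 -0.006] trans cm [-0.98  0.24  2.38]
```

```bash
python3 -m inch '[{"rotation":[0,0,-0.006],"translation":[-1,0.25,0],"grip":1},{"rotation":[0,0,-0.006],"translation":[-1,0.25,1],"grip":1},{"rotation":[0,0,-0.006],"translation":[-1,0.25,2.5],"grip":1},{"rotation":[0,0,-0.006],"translation":[-1,0.25,4],"grip":1},{"rotation":[0,0,-0.006],"translation":[-1,0.25,5],"grip":1},{"rotation":[0,0,-0.006],"translation":[-1,0.25,5],"grip":1},{"rotation":[0,0,-0.006],"translation":[-1,0.25,5],"grip":1},{"rotation":[0,0,-0.006],"translation":[-1,0.25,5],"grip":1},{"rotation":[0,0,-0.006],"translation":[-1,0.25,5],"grip":1},{"rotation":[0,0,-0.006],"translation":[-1,0.25,5],"grip":1}]'; python3 - <<'E'
from h import *
rel([.4242,.2,.137],down(NR))
c=manip.read_camera("side");save(c,"s1")
cv2.imwrite("pics/s1c.png",cv2.resize(c["img"][60:240,200:440],None,fx=3,fy=3)[...,::-1])
E
```

```text
t: 1.77
eef_pos: [0.4247, 0.2002, 0.1895]
tcp_rot: [1.897, 2.504, -0.001]
wrist_force: [-0.9, -0.2, 0.5]
grip_width: 0.995
t 1.77 pos [0.4247 0.2002 0.1895] y [0.963 0.271 0.   ] z [ 0.    -0.001 -1.   ] F [-0.9 -0.2  0.5] g 0.995 q7 -0.2
rot [0.    0.001 0.   ] trans cm [ 0.   -0.05  5.25]
```

View pics/s1c.png

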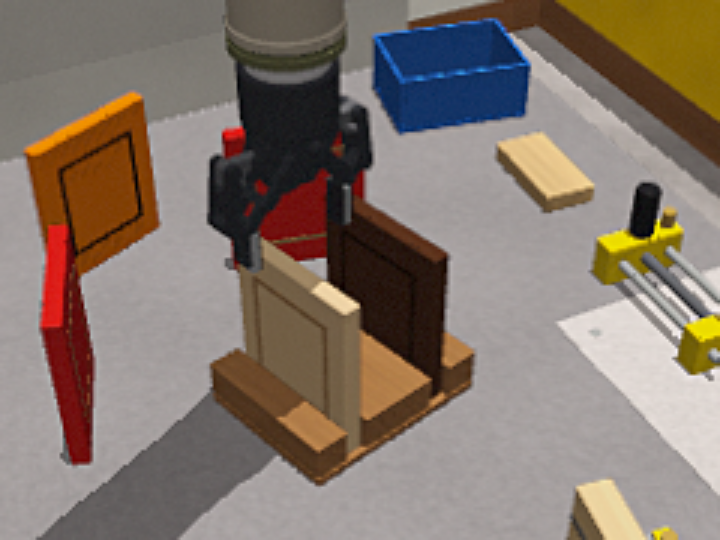

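The fingers straddle the maple top, with tips at crop (247,265) and (345,215) and the panel's top centre at about (300,265). The walnut is clear. Next: descend and close.

```bash
python3 -m inch '[{"rotation":[0,0,0],"translation":[0,-0.05,1.3],"grip":1},{"rotation":[0,0,0],"translation":[0,-0.05,2.6],"grip":1},{"rotation":[0,0,0],"translation":[0,-0.05,3.9],"grip":1},{"rotation":[0,0,0],"translation":[0,-0.05,5.2],"grip":1},{"rotation":[0,0,0],"translation":[0,-0.05,5.2],"grip":1},{"rotation":[0,0,0],"translation":[0,-0.05,5.2],"grip":0.6},{"rotation":[0,0,0],"translation":[0,-0.05,5.2],"grip":0.4},{"rotation":[0,0,0],"translation":[0,-0.05,5.2],"grip":0.2},{"rotation":[0,0,0],"translation":[0,-0.05,5.2],"grip":0},{"rotation":[0,0,0],"translation":[0,-0.05,5.2],"grip":0}]'; python3 -m inch '[{"rotation":[0,0,0],"translation":[0,0,0],"grip":0},{"rotation":[0,0,0],"translation":[0,0,0],"grip":0},{"rotation":[0,0,0],"translation":[0,0,0],"grip":0},{"rotation":[0,0,0],"translation":[0,0,0],"grip":0},{"rotation":[0,0,0],"translation":[0,0,0],"grip":0},{"rotation":[0,0,0],"translation":[0,0,-0.3],"grip":0},{"rotation":[0,0,0],"translation":[0,0,-0.6],"grip":0},{"rotation":[0,0,0],"translation":[0,0,-1],"grip":0},{"rotation":[0,0,0],"translation":[0,0,-1.5],"grip":0},{"rotation":[0,0,0],"translation":[0,0,-2],"grip":0}]'
```

```text
t: 2.65
eef_pos: [0.4245, 0.2001, 0.138]
tcp_rot: [1.897, 2.504, 0.001]
wrist_force: [0.8, -0.5, -0.3]
grip_width: 0.3
t: 3.48
eef_pos: [0.4244, 0.2001, 0.1585]
tcp_rot: [1.897, 2.503, 0.001]
wrist_force: [-0.2, -0.4, -2.6]
grip_width: 0.203
```

```bash
python3 -m inch '[{"rotation":[0,0,0],"translation":[0,0,-1.2],"grip":0},{"rotation":[0,0,0],"translation":[0,0,-2.6],"grip":0},{"rotation":[0,0,0],"translation":[0,0,-4],"grip":0},{"rotation":[0,0,0],"translation":[0,0,-5.5],"grip":0},{"rotation":[0,0,0],"translation":[0,0,-7],"grip":0},{"rotation":[0,0,0],"translation":[0,0,-8.5],"grip":0},{"rotation":[0,0,0],"translation":[0,0,-10],"grip":0},{"rotation":[0,0,0],"translation":[0,0,-11.2],"grip":0},{"rotation":[0,0,0],"translation":[0,0,-12],"grip":0},{"rotation":[0,0,0],"translation":[0,0,-12],"grip":0}]'; python3 - <<'E'
from h import *
F0=np.array([.5328,-.1824,0]); n=np.array([np.cos(NF),np.sin(NF),0])
print("face",F0+.015*n)
rel(F0+.055*n+[0,0,.277],down(NF))
c=manip.read_camera("side");save(c,"s2")
E
```

```text
t: 4.32
eef_pos: [0.425, 0.2004, 0.2804]
tcp_rot: [1.896, 2.503, 0.005]
wrist_force: [0.1, 1.1, -1.6]
grip_width: 0.208
face [ 0.54755828 -0.18508203  0.        ]
t 4.32 pos [0.425  0.2004 0.2804] y [0.963 0.271 0.004] z [ 0.003  0.002 -1.   ] F [ 0.1  1.1 -1.6] g 0.208 q7 -0.23
rot [ 0.003 -0.002  0.454] trans cm [-42.18   4.96   0.33]
```

View pics/s2.png

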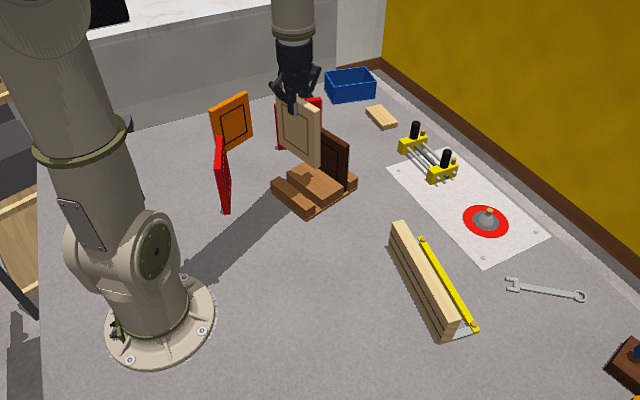

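The maple panel hangs clear at (298,130), the walnut still stands at (330,160). I'll carry it across in two smooth calls.

```bash
python3 -m inch '[{"rotation":[0,0,0],"translation":[-1.5,0,0],"grip":0},{"rotation":[0,0,0],"translation":[-3.5,0.2,0],"grip":0},{"rotation":[0,0,0],"translation":[-6,0.5,0],"grip":0},{"rotation":[0,0,0.03],"translation":[-8.5,1,0],"grip":0},{"rotation":[0,0,0.07],"translation":[-11,1.3,0],"grip":0},{"rotation":[0,0,0.11],"translation":[-13.5,1.6,0],"grip":0},{"rotation":[0,0,0.15],"translation":[-16,1.9,0],"grip":0},{"rotation":[0,0,0.19],"translation":[-18.5,2.2,0],"grip":0},{"rotation":[0,0,0.22],"translation":[-20.5,2.4,0],"grip":0},{"rotation":[0,0,0.24],"translation":[-21.5,2.5,0],"grip":0}]'; python3 - <<'E'
from h import *
F0=np.array([.5328,-.1824,0]); n=np.array([np.cos(NF),np.sin(NF),0])
rel(F0+.055*n+[0,0,.277],down(NF))
E
```

```text
t: 5.2
eef_pos: [0.5069, -0.0031, 0.2783]
tcp_rot: [2.188, 2.252, 0.0]
wrist_force: [-1.2, 0.2, -2.5]
grip_width: 0.199
t 5.2 pos [ 0.5069 -0.0031  0.2783] y [1.    0.029 0.001] z [ 0.001 -0.001 -1.   ] F [-1.2  0.2 -2.5] g 0.199 q7 0.04
rot [0.001 0.    0.209] trans cm [-19.13   7.45   0.15]
```

```bash
python3 -m inch '[{"rotation":[0,0,0.02],"translation":[-1.5,0.6,0],"grip":0},{"rotation":[0,0,0.05],"translation":[-3.5,1.5,0],"grip":0},{"rotation":[0,0,0.08],"translation":[-6,2.4,0],"grip":0},{"rotation":[0,0,0.11],"translation":[-8.5,3.4,0],"grip":0},{"rotation":[0,0,0.14],"translation":[-11,4.4,0],"grip":0},{"rotation":[0,0,0.17],"translation":[-13.5,5.3,0],"grip":0},{"rotation":[0,0,0.19],"translation":[-16,6.2,0],"grip":0},{"rotation":[0,0,0.21],"translation":[-18,7,0],"grip":0},{"rotation":[0,0,0.21],"translation":[-19,7.4,0],"grip":0},{"rotation":[0,0,0.21],"translation":[-19.1,7.45,0],"grip":0}]'; python3 - <<'E'
from h import *
F0=np.array([.5328,-.1824,0]); n=np.array([np.cos(NF),np.sin(NF),0])
rel(F0+.055*n+[0,0,.277],down(NF))
c=manip.read_camera("side");save(c,"s3")
W=cloud(c);hsv=cv2.cvtColor(c["img"],cv2.COLOR_RGB2HSV)
q=W-(F0+.015*n); x=q@n; y=q@np.array([-n[1],n[0],0])
m=(abs(y)<.1)&(x>-.02)&(x<.08)&(W[...,2]>.10)&(W[...,2]<.21)&(hsv[...,2]>90)
print(m.sum()); p=np.c_[x[m],y[m],W[...,2][m]]
print("x",np.percentile(p[:,0],[2,25,50,75,98]).round(4),"y",np.percentile(p[:,1],[1,99]).round(4),"z",np.percentile(p[:,2],[0.5,1,99]).round(4))
A=np.c_[p[:,1:],np.ones(len(p))]; print(np.linalg.lstsq(A,p[:,0],rcond=None)[0])
E
```

```text
t: 6.03
eef_pos: [0.5866, -0.1937, 0.2773]
tcp_rot: [2.415, 2.008, -0.003]
wrist_force: [-1.8, 0.4, -2.0]
grip_width: 0.2
t 6.03 pos [ 0.5866 -0.1937  0.2773] y [ 0.983 -0.183 -0.001] z [-0.001 -0.002 -1.   ] F [-1.8  0.4 -2. ] g 0.2 q7 0.29
rot [-0.001  0.002 -0.004] trans cm [ 0.15 -0.    0.02]
1075
x [0.0299 0.0313 0.032  0.0328 0.0451] y [-0.0717  0.0648] z [0.1516 0.1523 0.2094]
[-0.02319184 -0.00461148  0.03326662]
```

View pics/s3.png

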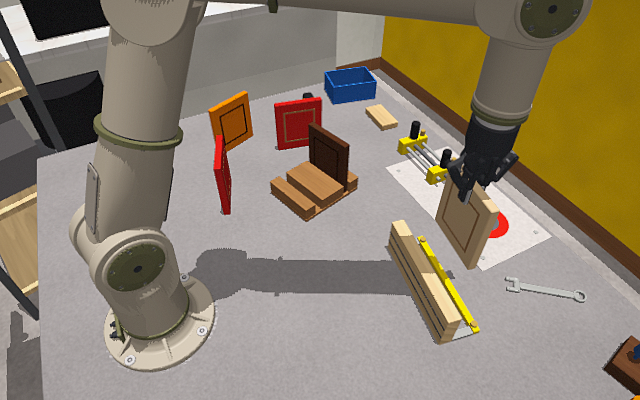

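The panel hangs above the gap at (467,220). Its measured face is at x=0.032, so its centre is at 0.041 (0.040 intended); it is plumb and the foot is at z=0.151. Now I'll tilt it at height.

```bash
cat >> h.py <<'E'
F0=np.array([.5328,-.1824,0]); n=np.array([np.cos(NF),np.sin(NF),0]); FO=F0+.015*n
def lean(th,xo,h,s=.1265):
    p=FO+n*(xo-s*np.sin(th))+np.array([0,0,h+.009*np.sin(th)+s*np.cos(th)])
    rel(p,down(NF,th))
E
python3 -c "
from h import *
lean(.26,.0355,.12)"
```

```text
t 6.08 pos [ 0.5867 -0.1923  0.2774] y [ 0.983 -0.181 -0.001] z [-0.001 -0.001 -1.   ] F [-0.7  0.2 -2.3] g 0.202 q7 0.29
rot [-0.261  0.001 -0.002] trans cm [ 0.   -3.68  3.29]
```

```bash
python3 -m inch '[{"rotation":[-0.03,0,0],"translation":[0,-0.4,0],"grip":0},{"rotation":[-0.07,0,0],"translation":[0,-1,0.2],"grip":0},{"rotation":[-0.11,0,0],"translation":[0,-1.6,0.5],"grip":0},{"rotation":[-0.15,0,0],"translation":[0,-2.2,0.9],"grip":0},{"rotation":[-0.19,0,0],"translation":[0,-2.8,1.5],"grip":0},{"rotation":[-0.23,0,0],"translation":[0,-3.3,2.2],"grip":0},{"rotation":[-0.26,0,0],"translation":[0,-3.7,3],"grip":0},{"rotation":[-0.26,0,0],"translation":[0,-3.7,3.3],"grip":0},{"rotation":[-0.26,0,0],"translation":[0,-3.7,3.3],"grip":0},{"rotation":[-0.26,0,0],"translation":[0,-3.7,3.3],"grip":0}]';python3 -c "
from h import *
lean(.26,.0355,.05)
c=manip.read_camera('side');save(c,'s4')"
```

```text
t: 6.92
eef_pos: [0.5508, -0.1841, 0.2449]
tcp_rot: [2.252, 1.879, 0.245]
wrist_force: [-0.8, 0.4, -2.4]
grip_width: 0.203
t 6.92 pos [ 0.5508 -0.1841  0.2449] y [ 0.951 -0.173  0.256] z [ 0.252 -0.046 -0.967] F [-0.8  0.4 -2.4] g 0.203 q7 0.2
rot [-0.001 -0.     0.   ] trans cm [-0.16 -1.8   6.79]
```

View pics/s4.png

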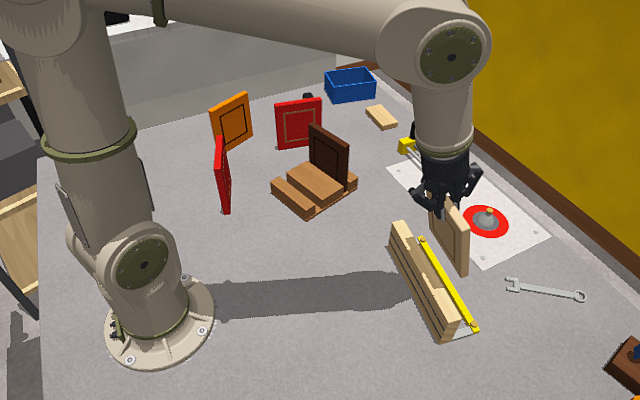

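The panel is tilted the right way: its top at (437,200) leans toward the robot and its foot at (460,270) is on the strip side. I'll lower it to 5 cm, then 1 cm.

```bash
python3 -m inch '[{"rotation":[0,0,0],"translation":[0,-0.2,0.8],"grip":0},{"rotation":[0,0,0],"translation":[0,-0.45,1.7],"grip":0},{"rotation":[0,0,0],"translation":[0,-0.7,2.7],"grip":0},{"rotation":[0,0,0],"translation":[-0.1,-0.95,3.7],"grip":0},{"rotation":[0,0,0],"translation":[-0.1,-1.25,4.7],"grip":0},{"rotation":[0,0,0],"translation":[-0.1,-1.5,5.7],"grip":0},{"rotation":[0,0,0],"translation":[-0.1,-1.7,6.4],"grip":0},{"rotation":[0,0,0],"translation":[-0.1,-1.8,6.8],"grip":0},{"rotation":[0,0,0],"translation":[-0.1,-1.8,6.8],"grip":0},{"rotation":[0,0,0],"translation":[-0.1,-1.8,6.8],"grip":0}]';python3 -c "
from h import *
lean(.26,.0355,.018)
c=manip.read_camera('side');save(c,'s5')
cv2.imwrite('pics/s5c.png',cv2.resize(c['img'][150:350,360:600],None,fx=3,fy=3)[...,::-1])
W=cloud(c);q=W-FO; x=q@n; y=q@np.array([-n[1],n[0],0]);z=W[...,2]
for a,b in((.096,.11),(.11,.125),(.125,.14),(.14,.155),(.155,.17)):
  m=(abs(y)<.07)&(x>-.04)&(x<.06)&(z>a)&(z<b)
  for lo,hi in((-.07,-.03),(.03,.07)):
    k=m&(y>lo)&(y<hi); print(a,lo,k.sum(),np.median(x[k]).round(4) if k.any() else '', np.median(z[k]).round(4) if k.any() else '')
"
```

```text
t: 7.8
eef_pos: [0.551, -0.1858, 0.1747]
tcp_rot: [2.251, 1.878, 0.244]
wrist_force: [0.1, 0.5, -1.9]
grip_width: 0.2
t 7.8 pos [ 0.551  -0.1858  0.1747] y [ 0.951 -0.173  0.257] z [ 0.252 -0.047 -0.967] F [ 0.1  0.5 -1.9] g 0.2 q7 0.27
rot [-0.001  0.001 -0.   ] trans cm [ 0.01 -0.88  3.1 ]
0.096 -0.07 56 0.015 0.1041
0.096 0.03 22 0.0141 0.1017
0.11 -0.07 59 0.0111 0.1177
0.11 0.03 15 0.01 0.1173
0.125 -0.07 64 0.0074 0.1324
0.125 0.03 3 0.0077 0.1272
0.14 -0.07 74 0.0037 0.1482
0.14 0.03 7 0.0015 0.1499
0.155 -0.07 68 -0.0003 0.1633
0.155 0.03 13 -0.0017 0.1624
```

View pics/s5c.png

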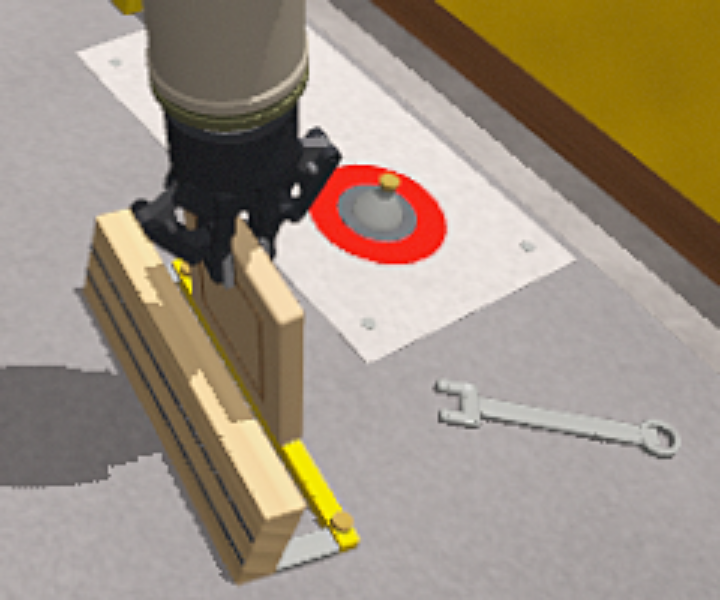

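```bash
python3 -c "
from h import *
for nm in('side0','top0'):
  d=np.load(nm+'.npz');W=d['W'];hsv=cv2.cvtColor(d['img'],cv2.COLOR_RGB2HSV)
  q=W-FO; x=q@n; y=q@np.array([-n[1],n[0],0]);z=W[...,2]
  m=(abs(y)<.1)&(z>.085)&(z<.1)&(abs(x)<.06); print(nm,'fence x',np.percentile(x[m],[1,5,50,95,99]).round(4),'z',np.median(z[m]).round(4))
  for lo in(-.1,0,.06): k=m&(y>lo)&(y<lo+.04)&(abs(z-.0925)<.004); print(lo,np.percentile(x[k],[3,97]).round(4))
  k=(abs(y)<.1)&(hsv[...,1]>150)&(abs(hsv[...,0].astype(int)-29)<5)&(x>.03)&(x<.08)&(z>.009); print('strip x',np.percentile(x[k],[3,50,97]).round(4),np.median(z[k]).round(4),k.sum())
"
```

```text
side0 fence x [-0.0302 -0.0293 -0.0164 -0.0016  0.0003] z 0.0925
-0.1 [-0.0292 -0.0009]
0 [-0.0292 -0.0003]
0.06 [-0.0302 -0.001 ]
strip x [0.049  0.0555 0.0633] 0.0146 512
top0 fence x [-0.0301 -0.0292 -0.0156 -0.0018 -0.0003] z 0.0927
-0.1 [-0.0295 -0.0014]
0 [-0.0294 -0.001 ]
0.06 [-0.0295 -0.0008]
strip x [0.0504 0.0559 0.0604] 0.015 193
```

Fence and strip agree in both views (strip 0.049–0.063). The held panel is about 2 mm further out than planned, so I'll shift it 1.5 mm toward the fence while lowering.

```bash
python3 -m inch '[{"rotation":[0,0,0],"translation":[0,-0.3,0.4],"grip":0},{"rotation":[0,0,0],"translation":[0,-0.45,0.9],"grip":0},{"rotation":[0,0,0],"translation":[0,-0.6,1.4],"grip":0},{"rotation":[0,0,0],"translation":[0,-0.7,1.9],"grip":0},{"rotation":[0,0,0],"translation":[0,-0.8,2.3],"grip":0},{"rotation":[0,0,0],"translation":[0,-0.9,2.7],"grip":0},{"rotation":[0,0,0],"translation":[0,-1,3.05],"grip":0},{"rotation":[0,0,0],"translation":[0,-1,3.05],"grip":0},{"rotation":[0,0,0],"translation":[0,-1,3.05],"grip":0},{"rotation":[0,0,0],"translation":[0,-1,3.05],"grip":0}]';python3 -c "
from h import *
lean(.26,.034,.0)
c=manip.read_camera('side');save(c,'s6')
W=cloud(c);q=W-FO; x=q@n; y=q@np.array([-n[1],n[0],0]);z=W[...,2]
m=(y>-.075)&(y<-.02)&(x>-.04)&(x<.03)&(z>.098)&(z<.15)
A=np.c_[z[m]-.092,y[m]+.05,np.ones(m.sum())];print(m.sum(),np.linalg.lstsq(A,x[m],rcond=None)[0].round(4))
"
```

```text
t: 8.68
eef_pos: [0.5496, -0.1856, 0.1433]
tcp_rot: [2.251, 1.878, 0.245]
wrist_force: [0.1, 0.5, -2.5]
grip_width: 0.207
t 8.68 pos [ 0.5496 -0.1856  0.1433] y [ 0.951 -0.173  0.257] z [ 0.253 -0.047 -0.966] F [ 0.1  0.5 -2.5] g 0.207 q7 0.31
rot [ 0.     0.001 -0.   ] trans cm [ 0.02 -0.54  1.79]
261 [-0.2574 -0.1752  0.0101]
```

```bash
python3 -m inch '[{"rotation":[0,0,0],"translation":[0,-0.08,0.25],"grip":0},{"rotation":[0,0,0],"translation":[0,-0.15,0.5],"grip":0},{"rotation":[0,0,0],"translation":[0,-0.22,0.75],"grip":0},{"rotation":[0,0,0],"translation":[0,-0.29,1],"grip":0},{"rotation":[0,0,0],"translation":[0,-0.35,1.2],"grip":0},{"rotation":[0,0,0],"translation":[0,-0.4,1.35],"grip":0},{"rotation":[0,0,0],"translation":[0,-0.44,1.5],"grip":0},{"rotation":[0,0,0],"translation":[0,-0.48,1.6],"grip":0},{"rotation":[0,0,0],"translation":[0,-0.5,1.68],"grip":0},{"rotation":[0,0,0],"translation":[0,-0.5,1.68],"grip":0}]';python3 -c "
from h import *
lean(.30,.037,.0)
c=manip.read_camera('side');save(c,'s7')
cv2.imwrite('pics/s7c.png',cv2.resize(c['img'][180:360,380:520],None,fx=3.2,fy=3.2,interpolation=2)[...,::-1])
W=cloud(c);q=W-FO; x=q@n; y=q@np.array([-n[1],n[0],0]);z=W[...,2]
for a in(.097,.107,.117,.127):
  for lo,hi in((-.07,-.04),(.04,.07)):
    k=(y>lo)&(y<hi)&(x>-.03)&(x<.03)&(z>a)&(z<a+.01); print(a,lo,k.sum(),np.median(x[k]).round(4) if k.any() else '')
"
```

```text
t: 9.57
eef_pos: [0.5493, -0.1857, 0.1263]
tcp_rot: [2.251, 1.877, 0.246]
wrist_force: [-1.6, 1.1, 2.4]
grip_width: 0.2
t 9.57 pos [ 0.5493 -0.1857  0.1263] y [ 0.95  -0.173  0.258] z [ 0.254 -0.047 -0.966] F [-1.6  1.1  2.4] g 0.2 q7 0.34
rot [-0.039  0.001 -0.001] trans cm [ 0.03 -0.28  0.21]
0.097 -0.07 30 0.0011
0.097 0.04 5 0.0
0.107 -0.07 38 -0.0013
0.107 0.04 3 -0.0024
0.117 -0.07 35 -0.0027
0.117 0.04 0 
0.127 -0.07 35 -0.0071
0.127 0.04 0
```

View pics/s7c.png

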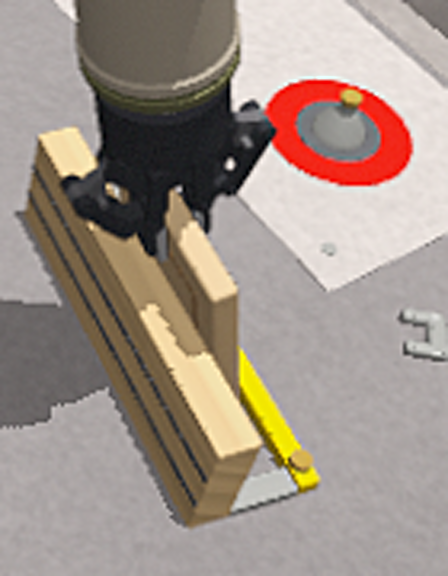

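Contact: Fz changed by about +5 N at TCP z=0.126, and foot-on-bench would give 0.1245, so the foot is on the bench and not the strip (that would read about 9 mm higher). The back face is still about 3 mm off the fence edge. I'll pivot about the foot onto the edge.

```bash
python3 -m inch '[{"rotation":[-0.005,0,0],"translation":[0,-0.06,-0.02],"grip":0},{"rotation":[-0.01,0,0],"translation":[0,-0.13,-0.02],"grip":0},{"rotation":[-0.015,0,0],"translation":[0,-0.19,-0.02],"grip":0},{"rotation":[-0.02,0,0],"translation":[0,-0.25,-0.02],"grip":0},{"rotation":[-0.025,0,0],"translation":[0,-0.32,-0.03],"grip":0},{"rotation":[-0.03,0,0],"translation":[0,-0.38,-0.03],"grip":0},{"rotation":[-0.033,0,0],"translation":[0,-0.42,-0.03],"grip":0},{"rotation":[-0.033,0,0],"translation":[0,-0.42,-0.03],"grip":0},{"rotation":[-0.033,0,0],"translation":[0,-0.42,-0.03],"grip":0},{"rotation":[-0.033,0,0],"translation":[0,-0.42,-0.03],"grip":0}]';python3 -c "
from h import *
lean(.30,.037,.0)
c=manip.read_camera('side')
W=cloud(c);q=W-FO; x=q@n; y=q@np.array([-n[1],n[0],0]);z=W[...,2]
for a in(.097,.107,.117,.127):
  for lo,hi in((-.07,-.04),):
    k=(y>lo)&(y<hi)&(x>-.03)&(x<.03)&(z>a)&(z<a+.01); print(a,lo,k.sum(),np.median(x[k]).round(4) if k.any() else '')
"
```

```text
t: 10.45
eef_pos: [0.5465, -0.1852, 0.1263]
tcp_rot: [2.227, 1.858, 0.277]
wrist_force: [7.2, -1.6, -3.3]
grip_width: 0.203
t 10.45 pos [ 0.5465 -0.1852  0.1263] y [ 0.941 -0.171  0.293] z [ 0.288 -0.053 -0.956] F [ 7.2 -1.6 -3.3] g 0.203 q7 0.33
rot [-0.003  0.001 -0.   ] trans cm [ 0.03 -0.02  0.29]
0.097 -0.07 28 0.0013
0.107 -0.07 36 -0.0021
0.117 -0.07 30 -0.0063
0.127 -0.07 35 -0.0083
```

The fence contact shows as +7 N along the fence normal. I'll settle the foot 1.5 mm and open gently.

```bash
python3 -m inch '[{"rotation":[0,0,0],"translation":[0,0,0.05],"grip":0},{"rotation":[0,0,0],"translation":[0,0.03,0.1],"grip":0},{"rotation":[0,0,0],"translation":[0,0.05,0.15],"grip":0},{"rotation":[0,0,0],"translation":[0,0.05,0.15],"grip":0},{"rotation":[0,0,0],"translation":[0,0.05,0.15],"grip":0.21},{"rotation":[0,0,0],"translation":[0,0.05,0.15],"grip":0.25},{"rotation":[0,0,0],"translation":[0,0.05,0.15],"grip":0.3},{"rotation":[0,0,0],"translation":[0,0.05,0.15],"grip":0.4},{"rotation":[0,0,0],"translation":[0,0.05,0.15],"grip":0.5},{"rotation":[0,0,0],"translation":[0,0.05,0.15],"grip":0.5}]';python3 -c "
from h import *
lean(.30,.037,.0)
c=manip.read_camera('side');save(c,'s8')
cv2.imwrite('pics/s8c.png',cv2.resize(c['img'][180:360,380:520],None,fx=3.2,fy=3.2,interpolation=2)[...,::-1])
"
```

```text
t: 11.33
eef_pos: [0.5474, -0.1853, 0.125]
tcp_rot: [2.227, 1.858, 0.277]
wrist_force: [1.0, 0.9, 0.4]
grip_width: 0.501
t 11.33 pos [ 0.5474 -0.1853  0.125 ] y [ 0.941 -0.171  0.293] z [ 0.288 -0.054 -0.956] F [1.  0.9 0.4] g 0.501 q7 0.34
rot [-0.003  0.001 -0.   ] trans cm [ 0.03 -0.07  0.13]
```

View pics/s8c.png

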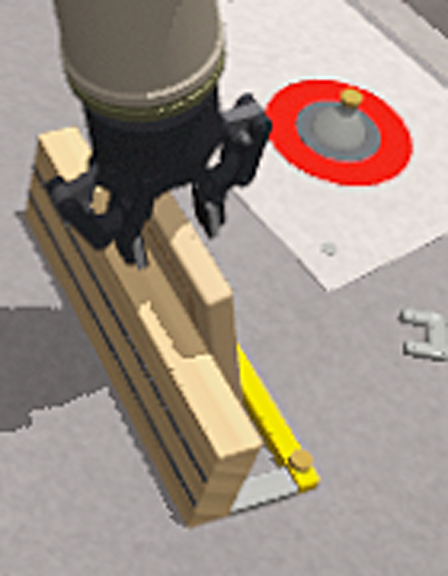

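The fingers are open and clear on both sides (crop tips at (138,255) and (208,225)). The panel leans at (200,260). Retreat along the tool axis.

```bash
python3 -m inch '[{"rotation":[0,0,0],"translation":[0,0,-0.5],"grip":0.5},{"rotation":[0,0,0],"translation":[0,0,-1.2],"grip":0.5},{"rotation":[0,0,0],"translation":[0,0,-2.2],"grip":0.5},{"rotation":[0,0,0],"translation":[0,0,-3.5],"grip":0.5},{"rotation":[0,0,0],"translation":[0,0,-5],"grip":0.5},{"rotation":[0,0,0],"translation":[0,0,-6.5],"grip":0.5},{"rotation":[0,0,0],"translation":[0,0,-8],"grip":0.5},{"rotation":[0,0,0],"translation":[0,0,-9.5],"grip":0.5},{"rotation":[0,0,0],"translation":[0,0,-11],"grip":0.5},{"rotation":[0,0,0],"translation":[0,0,-12],"grip":0.5}]'
python3 -m inch '[{"rotation":[0,0,0],"translation":[3,0,-1],"grip":0.5},{"rotation":[0,0,0],"translation":[6,0,-1],"grip":0.5},{"rotation":[0,0,0],"translation":[9,0,-1],"grip":0.5},{"rotation":[0,0,0],"translation":[12,0,-1],"grip":0.5},{"rotation":[0,0,0],"translation":[15,0,-1],"grip":0.5},{"rotation":[0,0,0],"translation":[17,0,-1],"grip":0.5},{"rotation":[0,0,0],"translation":[18,0,-1],"grip":0.5},{"rotation":[0,0,0],"translation":[18,0,-1],"grip":0.5},{"rotation":[0,0,0],"translation":[18,0,-1],"grip":0.5},{"rotation":[0,0,0],"translation":[18,0,-1],"grip":0.5}]'
python3 -c "
from h import *
s=manip.sense();print(s['t'],s['eef_pos'],abs(s['joint_vel']).max())
t=manip.read_camera('top');c=manip.read_camera('side');save(c,'s9');save(t,'t9')
v=[a['img'][:,:,::-1] for a in(t,c)]
cv2.imwrite('pics/f9.png',np.vstack([cv2.resize(v[0][100:230,340:540],(500,300)),cv2.resize(v[1][180:360,360:520],(500,300))]))
for nm,a in(('side',c),('top',t)):
  W=cloud(a);q=W-FO; x=q@n; y=q@np.array([-n[1],n[0],0]);z=W[...,2]
  for lo,hi in((-.06,-.03),(-.02,.02),(.03,.06)):
    k=(y>lo)&(y<hi)&(x>-.06)&(x<.045)&(z>.1)&(z<.17); zz=z[k];xx=x[k]
    if nm=='side':
      f=xx<-(zz-.092)*.3+.008
      A=np.c_[zz[f]-.092,np.ones(f.sum())];print(nm,lo,f.sum(),np.linalg.lstsq(A,xx[f],rcond=None)[0].round(4))
    else:
      f=zz>.145; print(nm,lo,f.sum(),'top edge x',np.percentile(xx[f],[5,50,95]).round(4),'z',np.percentile(zz[f],[50,95]).round(4))
W=cloud(t);m=(abs(W[...,0]-.52)<.05)&(abs(W[...,1]-.226)<.09)&(W[...,2]>.155)
print('walnut',W[m].mean(0),m.sum())
"
```

```text
t: 12.22
eef_pos: [0.5128, -0.1794, 0.2419]
tcp_rot: [2.226, 1.856, 0.279]
wrist_force: [0.3, -0.4, 0.4]
grip_width: 0.499
t: 13.05
eef_pos: [0.5421, -0.004, 0.2515]
tcp_rot: [2.228, 1.852, 0.279]
wrist_force: [0.0, -0.1, -0.1]
grip_width: 0.503
13.05 [ 0.5421452  -0.00396388  0.25151742] 0.006931805409140293
side -0.06 119 [-2.317e-01 -1.000e-04]
side -0.02 154 [-0.236  -0.0004]
side 0.03 106 [-0.2305 -0.0009]
top -0.06 102 top edge x [-0.017  -0.0092 -0.0006] z [0.1564 0.1601]
top -0.02 136 top edge x [-0.0172 -0.0092 -0.0004] z [0.1558 0.1603]
top 0.03 95 top edge x [-0.017  -0.0084 -0.0003] z [0.1563 0.1602]
walnut [0.51923085 0.22626723 0.16963749] 509
```

View pics/f9.png

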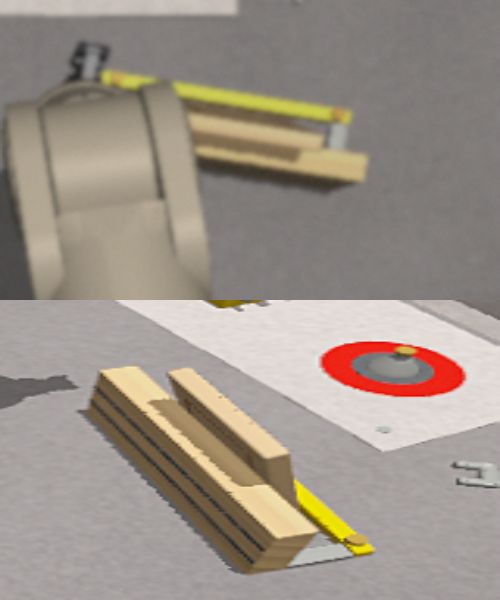

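The panel leans on the fence. The slope gives about 13–14° and the foot origin is at x≈0.030–0.032. The walnut hasn't moved. One last check for creep, then hand in.

```bash
python3 -m inch '[{"rotation":[0,0,0],"translation":[0,0,0],"grip":0.5},{"rotation":[0,0,0],"translation":[0,0,0],"grip":0.5},{"rotation":[0,0,0],"translation":[0,0,0],"grip":0.5},{"rotation":[0,0,0],"translation":[0,0,0],"grip":0.5},{"rotation":[0,0,0],"translation":[0,0,0],"grip":0.5},{"rotation":[0,0,0],"translation":[0,0,0],"grip":0.5},{"rotation":[0,0,0],"translation":[0,0,0],"grip":0.5},{"rotation":[0,0,0],"translation":[0,0,0],"grip":0.5},{"rotation":[0,0,0],"translation":[0,0,0],"grip":0.5},{"rotation":[0,0,0],"translation":[0,0,0],"grip":0.5}]'
python3 -c "
from h import *
c=manip.read_camera('side')
W=cloud(c);q=W-FO; x=q@n; y=q@np.array([-n[1],n[0],0]);z=W[...,2]
for lo,hi in((-.06,-.03),(-.02,.02),(.03,.06)):
    k=(y>lo)&(y<hi)&(x>-.06)&(x<.045)&(z>.1)&(z<.17); zz=z[k];xx=x[k]
    f=xx<-(zz-.092)*.3+.008
    A=np.c_[zz[f]-.092,np.ones(f.sum())];print(lo,f.sum(),np.linalg.lstsq(A,xx[f],rcond=None)[0].round(4))
a=cv2.imread('pics/s9.png')[...,::-1].astype(int);print('pix change',(abs(a-c['img'])[180:360,360:520].max(-1)>25).sum())
print(manip.hand_in())
"
```

```text
t: 13.98
eef_pos: [0.5421, -0.0038, 0.2515]
tcp_rot: [2.229, 1.852, 0.279]
wrist_force: [0.2, 0.6, 0.3]
grip_width: 0.501
-0.06 120 [-0.2345 -0.    ]
-0.02 154 [-2.395e-01 -2.000e-04]
0.03 107 [-0.2265 -0.0011]
pix change 12
the job is handed in; nothing more can be done
None
```

I lifted the maple panel out of its slot and carried it over the fence. I lowered it until its foot touched the bench, pivoted it onto the fence's top edge, let go and backed away. The job was handed in at about 14 s; the hand-in gives no verdict.

- **Lean:** about 13° by the face slope and about 14° by the top-edge position, against the 8–25° allowed.
- **Foot:** I worked this out from the lean rather than seeing it. The origin is at x ≈ 0.030–0.032 m, against the 0.024–0.048 m allowed. It sits about 8 mm short of the strip, which is more than the 2–4 mm I aimed for. The lean is also a little less than the roughly 17° the tool had at release, so the panel shifted slightly when I let go.
- **Contact and alignment:** the back face meets the fence edge within 1 mm and is parallel to it within about 1°.
- **At rest:** the panel did not move over the last second.
- **Walnut panel:** its position matched the start reading to under 1 mm.
- **Robot:** it ended clear of everything, with no contact force reading.

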